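Price plate for the lemons

ROBOT

A 7-joint arm with a two-finger parallel gripper is mounted at the origin on the work surface. World frame = base frame: x ahead of the robot, y to its left, z up, the work surface at z = 0. Lengths are in m, angles in degrees, forces in N, time in s.
With the tool pointing down it reaches from about 0.425 to 0.875 m from the base axis. Payload 4.7 kg.
Tool frame: the origin (TCP) lies at the very end of the fingers, on their centre line; the grasp point (between the pads) lies 19 mm behind it; z points along the fingers, y is the line along which they close (so a half turn about z gives the same grasp; the last joint's range is limited). The gripper opens to 87 mm and grips with 3 to 60 N. Pads are 19 mm wide; open, the fingers measure 117 mm over their backs; the gripper's body (75 mm by 190 mm) begins 51 mm behind the grasp point.
Start: joints at [-73.447, 18.392, -4.016, 83.108, 1.295, 78.541, -3.26], TCP at [0.176, 0.626, 0.223] pointing down, gripper open.
Joint ranges: [-163.93, 163.93], [-17.29, 119.83], [-79.2, 71.16], [3.27, 140.29], [-89.18, 269.18], [5.43, 117.66], [-154.24, 154.24]. Speed limits (degrees/s): [147.25, 147.25, 180, 180, 180, 180, 180].

INTERFACE

Orientations are given as [roll, pitch, yaw] about the fixed x, y, z axes, in that order (R = Rz(yaw) Ry(pitch) Rx(roll)).
In Python, from cell import telemetry, cams, env gives the robot as it stands.
- The arm moves only by the tool arm_command, never from a script. Its argument "series" is text: rows parted by semicolons, each of 5 numbers parted by spaces: the shift along the tool's x, y, z in mm, then the turn about the tool's z in rad, then the closure in counts, from 0 (fully open) to 255 (shut). A call has 1 to 20 rows; each row shifts and turns the commanded pose from where the row before left it, along the tool's axes as they then stand; what a row does not reach is not made up. A row lasts 1/12 s, in which the tool goes at most 41.7 mm and 7.16 degrees, less where a joint would pass 70% of its speed; a pose out of reach is approached as far as the arm can. A call is refused whole if a number of a shift passes 41.7 or a number of a turn 0.125, either way. A call with a gripper value outside its range is refused whole. The fingers move at their own pace and stop on an object; "squeeze" is the grip in N (left out, the last holds). Time passes only in rows, so rows that do not move let the fingers close. It gives the time, the measured TCP pose, the force, the opening and the grip force at its end, in the units of the state.
- telemetry.get_obs(): the state, without advancing time (a new reading comes with each control period).
- cams.read_camera(name): name is "scene" or "top" or "wrist"; returns the picture (400x640x3 uint8, blue, green, red); there is no depth.
- cams.calibration(name): a dict with "K" (3x3 intrinsics, pixels), "origin" and "rotation" of the camera in the world; the wrist camera has in their place "hand_eye" (4x4, takes a point from camera to tool coordinates, whose origin is the TCP and whose axes are the flange's). Camera axes: x right, y down, z forward; pixel columns grow to the right and rows downward; lengths in m; the calibration is good to about 2 mm. A picture is of the moment at which its call begins: read the wrist's pose just before it. calibration takes no time and is no camera call.
- env.sign_off(): hands the job in; it is judged then, once.
The state is a dict: "time_s": time; "qpos": joint angles; "joint_velocities": joint speeds; "effort": joint torques, N m; "tool_pos": TCP position; "tool_rot": TCP orientation; "force": force on the tool from outside, world axes, zero at the start; "wrist_torque": the same for the moment, N m; "grip_width": finger opening in m; "grasp_force": force on a finger pad.
Only numpy, scipy, OpenCV 4.12 (cv2) and the standard library are available. Lean on these libraries where they do the work, as an engineer would, in place of code of your own. Each camera call takes 0.05 s, during which the arm holds its last target. There are 200 camera calls.

TASK

The lemons need their price plate. With the fingers, slide the thin plate with the green panel along the wooden step until about a third of it sticks out over the step's front edge (the edge facing the robot), pick it up there without letting it fall, and lay it gently, flat and lengthwise, in the middle of the sign tray in front of the lemon carton. Leave the plate with the blue panel where it lies.

Things in the scene. Friction and masses are not known exactly. Their poses are not given: they have to be found in the camera images.
- green_plate: The plate to use: flat stiff white plastic, 130 (x) x 56 (y) x 5 mm thick, about 50 g, green rectangle in the middle of its top. Origin at the centre of its underside, z up. It starts flat on the step, x within 12 degrees of the step's x, its near (-x) end 25 to 50 mm behind the front edge; it slides easily when its far end is pushed. The step is clear for 30 mm behind its far end.
- blue_plate: A like plate (130 x 56 x 5 mm) with a blue rectangle, lying on the same step, to be left alone. Origin at the centre of its underside, x along its length. It, the green plate and a roll of tape (76 mm across, 24 mm high, not part of the task) lie side by side, about 140 mm apart, in any order.
- step: Fixed wooden display step, 270 deep (x) x 420 mm wide (y), flat top 60 mm above the table. Origin on the top, at the middle of the front edge (the long edge facing the robot); x points from that edge back over the step, away from the robot; y along the edge, z up. Nothing stands before that edge: fingers can reach down past it on both sides of a plate that sticks out.
- lemon_stand: Fixed stand left or right of the step: wooden sign tray, behind it a carton of yellow lemons (a like one with red apples is opposite). Origin on the table under the tray's centre; x points from tray to carton, z up. Tray 200 (x) x 150 (y) mm, inside 188 x 138, floor 10 mm above the origin, rim 6 mm above the floor. Carton begins at x = 125 mm, 180 mm wide; fruit up to 115 mm above the table.
Mind the look-alikes: they are no part of the job. Leave any orange or turquoise look-alike of the green_plate alone.

How it is judged:
By the outcome, as a careful person would: the job done as asked, in the order asked, and still so for the second after the job is handed in, with the robot touching nothing.
It also fails if it takes over 54 s, if anything falls off the work surface, if the arm or the gripper's body presses on something with over 40 N, if the wrist force passes 120 N, or if a joint passes its speed limit or range.

## Working session

There is one attempt and no reset: what is moved stays moved. The work goes in short steps, Python scripts to look and compute and a tool call to move; the robot and the scene stay as the last step left them, time stands still between calls to the robot, and variables do not carry over. Pictures are saved under pics/ and viewed, at most 10 in all, crops included, and the job is handed in when it is done.

Besides the shell and the picture viewer there is one more tool, called after ">>>" in YAML: its name, and indented under it one key for each argument. arm_command: Moves the arm, as the interface text tells. Its arguments: {"type":"object","properties":{"series":{"type":"string"},"squeeze":{"type":"number"}},"required":["series"]}

```bash
mkdir -p pics; ls
python3 - <<'E'
from cell import telemetry, cams, env
import cv2
o=telemetry.get_obs(); print({k:o[k] for k in ('time_s','tool_pos','tool_rot','force','grip_width')})
for n in ('top','scene'):
    cv2.imwrite(f'pics/{n}0.png',cams.read_camera(n)); c=cams.calibration(n); print(n,c)
print(cams.calibration('wrist'))
E
```

```text
pics
{'time_s': 0.0, 'tool_pos': array([0.17627641, 0.62507181, 0.22146829]), 'tool_rot': array([-1.79892407e+02,  4.94476131e-03,  1.64258436e+02]), 'force': array([-1.39510972,  0.62306991,  0.4570105 ]), 'grip_width': 0.0867221885960105}
top {'K': array([[460.94439086,   0.        , 311.42609287],
       [  0.        , 460.94439086, 201.86382276],
       [  0.        ,   0.        ,   1.        ]]), 'origin': array([ 0.2712943 , -0.0032396 ,  1.17198411]), 'rotation': array([-169.31025966,    1.37884195,  -91.61591718])}
scene {'K': array([[448.33132317,   0.        , 321.289124  ],
       [  0.        , 448.33132317, 195.85326646],
       [  0.        ,   0.        ,   1.        ]]), 'origin': array([ 1.1004733 , -0.24236826,  0.98091256]), 'rotation': array([-143.3069608 ,   -0.55456063,   67.58731642])}
{'K': array([[359.3704952 ,   0.        , 318.57384848],
       [  0.        , 359.3704952 , 198.12141146],
       [  0.        ,   0.        ,   1.        ]]), 'hand_eye': array([[-6.29095444e-04, -9.62382315e-01, -2.71698150e-01,
         7.27568113e-02],
       [ 9.99999448e-01, -8.33948042e-04,  6.38509134e-04,
        -1.14863960e-03],
       [-8.41072038e-04, -2.71697598e-01,  9.62382309e-01,
        -1.61924276e-01],
       [ 0.00000000e+00,  0.00000000e+00,  0.00000000e+00,
         1.00000000e+00]])}
```

View pics/top0.png

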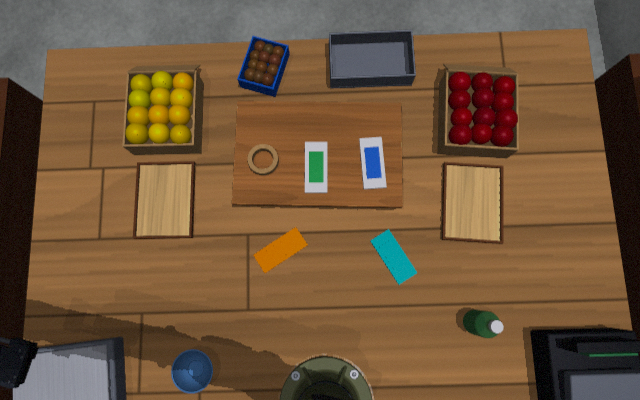

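View pics/scene0.png

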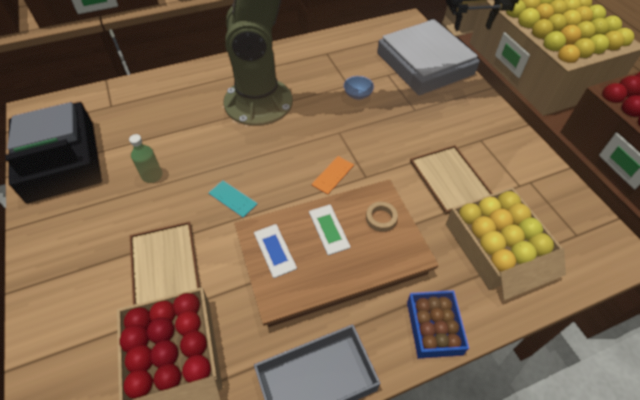

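The top view shows the green plate at about (316,167), the blue plate at (373,163) and the tape at (263,159). The step's front edge is near row 206, and the lemon tray is centred near (164,200). I'll refine these numerically.

```bash
cat > h.py <<'E'
import numpy as np, cv2
from scipy.spatial.transform import Rotation as R
from cell import telemetry, cams, env
def cam(n):
    c=cams.calibration(n)
    if n!='wrist': return c['K'],R.from_euler('xyz',c['rotation'],degrees=True).as_matrix(),c['origin']
    o=telemetry.get_obs(); T=np.eye(4); T[:3,:3]=R.from_euler('xyz',o['tool_rot'],degrees=True).as_matrix(); T[:3,3]=o['tool_pos']
    M=T@c['hand_eye']; return c['K'],M[:3,:3],M[:3,3]
def to3(c,uv,z):
    K,r,t=c; uv=np.atleast_2d(uv).astype(float)
    d=np.c_[uv,np.ones(len(uv))]@np.linalg.inv(K).T@r.T
    return t+d*((z-t[2])/d[:,2])[:,None]
def topix(c,P):
    K,r,t=c; p=(np.atleast_2d(P)-t)@r@K.T; return p[:,:2]/p[:,2:]
def blob(mask,near=None):
    n,l,s,ce=cv2.connectedComponentsWithStats(mask.astype(np.uint8))
    i=1+np.argmax(s[1:,4]) if near is None else 1+np.argmin(np.hypot(*(ce[1:]-near).T)+1e4*(s[1:,4]<30))
    return l==i
def rect(mask,c,z):
    cs=max(cv2.findContours(mask.astype(np.uint8),0,1)[0],key=cv2.contourArea)[:,0]
    p=to3(c,cs,z)[:,:2]*1000
    return cv2.minAreaRect(p.astype(np.float32))
E
python3 - <<'E'
from h import *
np.set_printoptions(precision=4,suppress=True)
for n in ('top','scene'):
    im=cv2.imread(f'pics/{n}0.png'); c=cam(n); hsv=cv2.cvtColor(im,cv2.COLOR_BGR2HSV)
    near={'top':(316,167),'scene':(330,229)}[n]; nb={'top':(373,163),'scene':(275,250)}[n]
    g=blob((hsv[...,0]>45)&(hsv[...,0]<80)&(hsv[...,1]>120),near)
    w=(hsv[...,1]<60)&(hsv[...,2]>150)
    m=blob(w|g,near); print(n,'green',rect(g,c,.065),'plate',rect(m,c,.065))
    b=(hsv[...,0]>100)&(hsv[...,0]<125)&(hsv[...,1]>120); print('blue',rect(blob(w|blob(b,nb),nb),c,.065))
c=cam('top')
print('step front',to3(c,[(233,206),(402,208)],.06), 'back',to3(c,[(237,103),(402,105)],.06))
print('tray',to3(c,[(138,163),(194,163),(193,238),(134,238)],.016))
for n,r in(('top',(120,60,420,250)),('scene',(400,120,600,300))):
    im=cv2.imread(f'pics/{n}0.png'); 
    if n=='top': cv2.imwrite('pics/topc.png',cv2.resize(im[90:250,125:325],None,fx=3.7,fy=3.7,interpolation=cv2.INTER_CUBIC))
E
```

```text
top green ((570.1115112304688, 4.978228569030762), (32.4390754699707, 74.34132385253906), 88.14034271240234) plate ((569.3800048828125, 3.4481449127197266), (55.00638961791992, 128.2334747314453), 88.53233337402344)
blue ((576.640625, -136.42709350585938), (129.9185333251953, 55.24026107788086), 2.101498603820801)
scene green ((672.13623046875, 838.287841796875), (43.66411209106445, 86.22503662109375), 89.53804016113281) plate ((569.98779296875, 5.340085983276367), (59.413856506347656, 133.830322265625), 88.36569213867188)
blue ((576.2864379882812, -135.18592834472656), (134.2202911376953, 59.05342483520508), 2.0928378105163574)
step front [[ 0.4779  0.2109  0.06  ]
 [ 0.4595 -0.2027  0.06  ]] back [[ 0.7467  0.2015  0.06  ]
 [ 0.7251 -0.2199  0.06  ]]
tray [[0.6087 0.4695 0.016 ]
 [0.6035 0.322  0.016 ]
 [0.407  0.3208 0.016 ]
 [0.4117 0.4715 0.016 ]]
```

View pics/topc.png

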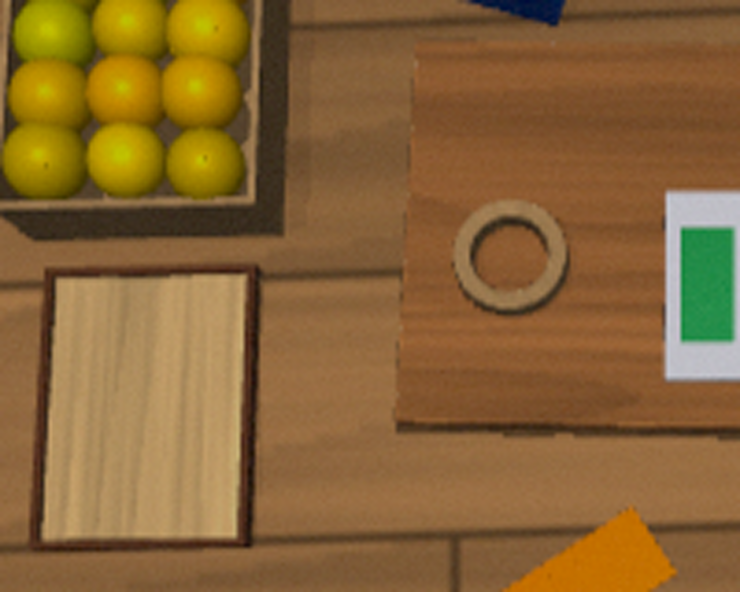

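The crop confirms the lemon tray interior runs from about (140,165) to (192,236) in full-image pixels. The orange card lies on the table in front of the step. Next I'll move above the step for a closer wrist view.

>>> arm_command:
  series: "0 0 0 -0.124 120; 0 0 0 -0.124 120; -20 -33.7 0 0 120; -20 -33.7 0 0 120; -20 -33.7 0 0 120; -20 -33.7 0 0 120; -20 -33.7 0 0 120; -20 -33.7 0 0 120; -20 -33.7 0 0 120; -20 -33.7 0 0 120; -20 -33.7 0 0 120; -20 -33.7 0 0 120; -20 -33.7 0 0 120; -20 -33.7 0 0 120; -20 -33.7 0 0 120; -20 -33.7 0 0 180; -20 -33.7 0 0 180; -20 -33.7 0 0 180; -20 -33.7 0 0 180; -20 -33.7 0 0 180"
  squeeze: 10

```text
time_s: 1.77
tool_pos: [0.5203, 0.0078, 0.2225]
tool_rot: [180.0, 0.0, 178.5]
force: [0.6, -0.3, -1.3]
grip_width: 0.0272
grasp_force: 0.0
```

>>> arm_command:
  series: "0 0 0 0 180; 0 0 0 0 180; 0 0 0 0 180"

```text
time_s: 2.02
tool_pos: [0.5196, 0.0101, 0.2221]
tool_rot: [180.0, -0.1, 178.5]
force: [-0.4, 0.2, -0.3]
grip_width: 0.0256
grasp_force: 0.0
```

Run:
```python
from h import *
np.set_printoptions(precision=4,suppress=True)
c=cam('wrist'); im=cams.read_camera('wrist'); o=telemetry.get_obs(); print(o['time_s'],o['tool_pos'],o['tool_rot'],o['grip_width'],o['force'])
cv2.imwrite('pics/w1.png',im); np.savez('w1.npz',*c)
hsv=cv2.cvtColor(im,cv2.COLOR_BGR2HSV)
near=topix(c,[.5695,.004,.065])[0]; print(near)
g=blob((hsv[...,0]>45)&(hsv[...,0]<80)&(hsv[...,1]>120),near)
w=(hsv[...,1]<60)&(hsv[...,2]>140)
print(rect(g,c,.065),rect(blob(w|g,near),c,.065))
# tray from top
c=cam('top'); im=cv2.imread('pics/top0.png'); h=cv2.cvtColor(im,cv2.COLOR_BGR2HSV)
v=h[...,2].astype(int); print(im[200,125:205:3].tolist())
```

```text
2.0667 [0.5195 0.0109 0.2221] [179.9689  -0.0599 178.5603] 0.025671769567717037 [-0.1182  1.3019 -0.1456]
[314.8768 231.8856]
((580.5839233398438, 3.513509750366211), (33.86333465576172, 57.83538055419922), 87.48754119873047) ((559.4385986328125, 3.9285945892333984), (56.336551666259766, 108.23443603515625), 88.37586975097656)
[[62, 105, 147], [61, 104, 143], [65, 105, 147], [56, 92, 133], [18, 43, 62], [94, 143, 178], [91, 140, 171], [100, 150, 185], [91, 135, 168], [92, 137, 172], [93, 138, 169], [93, 142, 177], [97, 145, 178], [91, 140, 171], [101, 151, 186], [98, 150, 185], [92, 141, 176], [101, 150, 186], [95, 143, 177], [100, 151, 184], [100, 149, 185], [107, 161, 194], [31, 47, 81], [35, 60, 88], [65, 108, 150], [66, 107, 149], [64, 107, 147]]
```

View pics/w1.png

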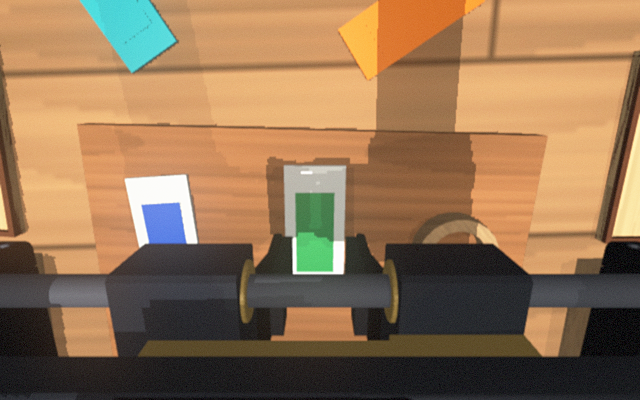

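The wrist view has the robot side at the top. The plate's near end is at (285..346,165), the step's front edge runs from (80,124) to (545,135), and the gripper hides the far end. Next I'll work out the distances and fit the tray.

Run:
```python
from h import *
np.set_printoptions(precision=1,suppress=True)
d=np.load('w1.npz'); c=(d['arr_0'],d['arr_1'],d['arr_2'])
im=cv2.imread('pics/w1.png')
# front edge: strongest vertical gradient near expected row
gy=np.abs(cv2.Sobel(cv2.GaussianBlur(im,(5,5),0).astype(np.float32),cv2.CV_32F,0,1)).sum(2)
cols=[u for u in range(100,530,4)]
rows=[int(118+np.argmax(gy[118:142,u])) for u in cols]
P=to3(c,np.c_[cols,rows],.06)*1000
a=np.polyfit(P[:,1],P[:,0],1)
for _ in range(5):
    e=P[:,0]-np.polyval(a,P[:,1]); k=np.abs(e)<max(2,np.std(e)); a=np.polyfit(P[k,1],P[k,0],1)
print('edge x at y=4:',np.polyval(a,4),'yaw',-np.degrees(np.arctan(a[0])),k.mean())
print('plate near end',to3(c,[(285,166),(346,165)],.065)*1000)
print('step corners',to3(c,[(80,124),(545,135)],.06)*1000)
c=cam('top'); im=cv2.imread('pics/top0.png'); v=im[...,2]
m=np.zeros(v.shape,bool); m[150:250,125:205]=v[150:250,125:205]<110
hsv=cv2.cvtColor(im,cv2.COLOR_BGR2HSV)
fl=np.zeros(v.shape,bool); fl[155:245,128:202]=(im[155:245,128:202,2]>155)
f=blob(cv2.morphologyEx(fl.astype(np.uint8),cv2.MORPH_OPEN,np.ones((3,3))),(164,200))
print('floor',rect(f,c,.010))
```

```text
edge x at y=4: 472.1822449723259 yaw -3.017386036230372 1.0
plate near end [[505.5 -20.9  65. ]
 [506.1  33.9  65. ]]
step corners [[ 463.8 -200.7   60. ]
 [ 484.9  212.2   60. ]]
floor ((511.2622985839844, 400.3307189941406), (134.93411254882812, 184.81948852539062), 89.18643951416016)
```

>>> arm_command:
  series: "-33.2 -0.9 0 0 180; -33.2 -0.9 0 0 180; -33.2 -0.9 0 0 180; -33.2 -0.9 0 0 180; 0 0 0 0 180; 0 0 20 0 180; 0 0 25 0 180; 0 0 25 0 180; 0 0 25 0 180; 0 0 25 0 180; 0 0 10 0 180; 0 0 0 0 180; 0 0 0 0 180"

```text
time_s: 3.15
tool_pos: [0.6525, 0.0036, 0.0929]
tool_rot: [180.0, -0.0, 178.6]
force: [0.3, -0.5, 0.6]
grip_width: 0.0256
grasp_force: 0.0
```

>>> arm_command:
  series: "0 0 10 0 180; 0 0 10 0 180; 0 0 5 0 180; 0 0 3 0 180; 0 0 2 0 180; 0 0 0 0 180; 0 0 0 0 180"

```text
time_s: 3.73
tool_pos: [0.6528, 0.0024, 0.0627]
tool_rot: [180.0, 0.0, 178.5]
force: [-0.1, -0.0, 0.4]
grip_width: 0.0253
grasp_force: 0.0
```

>>> arm_command:
  series: "0 0 1 0 180; 0 0 0 0 180; 4 0 0 0 180; 4 0 0 0 180; 4 0 0 0 180; 4 0 0 0 180; 4 0 0 0 180; 4 0 0 0 180; 4 0 0 0 180; 4 0 0 0 180; 4 0 0 0 180; 4 0 0 0 180; 4 0 0 0 180; 4 0 0 0 180; 4 0 0 0 180; 4 0 0 0 180; 3 0 0 0 180; 2 0 0 0 180; 0 0 0 0 180; 0 0 0 0 180"

```text
time_s: 5.4
tool_pos: [0.5914, 0.0041, 0.0615]
tool_rot: [180.0, -0.0, 178.5]
force: [-0.1, -0.3, -0.7]
grip_width: 0.0258
grasp_force: 0.0
```

```bash
cat > look.py <<'E'
from h import *
import sys
np.set_printoptions(precision=1,suppress=True)
c=cam('top'); im=cams.read_camera('top'); cv2.imwrite(f'pics/{sys.argv[1]}.png',im)
cw=cam('wrist'); cv2.imwrite(f'pics/{sys.argv[1]}w.png',cams.read_camera('wrist')); o=telemetry.get_obs(); print(o['tool_pos']*1000,o['time_s'])
for n in('w1','top'): pass
cc=[float(a) for a in sys.argv[2:4]]; z=float(sys.argv[4])
hsv=cv2.cvtColor(im,cv2.COLOR_BGR2HSV); near=topix(c,[cc[0],cc[1],z])[0]
g=blob((hsv[...,0]>45)&(hsv[...,0]<80)&(hsv[...,1]>120),near)
w=(hsv[...,1]<60)&(hsv[...,2]>140); print('green',rect(g,c,z),'plate',rect(blob(w|g,near),c,z))
E
python3 look.py p1 .515 .004 .065
```

```text
[591.6   4.1  61.4] 5.5
green ((188.59039306640625, -351.9991149902344), (51.194480895996094, 54.53118133544922), 68.50306701660156) plate ((575.8878173828125, -135.98965454101562), (131.40170288085938, 55.875022888183594), 2.2367329597473145)
```

View pics/p1w.png

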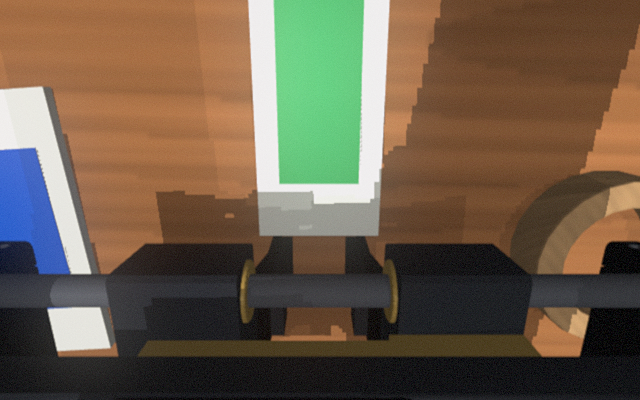

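The wrist view shows the plate's far end at row 236, columns 259 to 379, square against both fingers. The top view is blocked by the arm.

Run:
```python
from h import *
print(to3(cam('wrist'),[(259,236),(379,236)],.065)*1000)
```

```text
[[580.9535828  -25.18113351  65.        ]
 [582.52562634  31.41902925  65.        ]]
```

>>> arm_command:
  series: "3 0 0 0 180; 4 0 0 0 180; 4 0 0 0 180; 4 0 0 0 180; 4 0 0 0 180; 3 0 0 0 180; 2 0 0 0 180; 0 0 0 0 180; 0 0 0 0 180; -8 0 0 0 180; -8 0 0 0 180; 0 0 -20 0 180; 0 0 -30 0 180; 0 0 -35 0 180; 0 0 -35 0 180; 0 0 -35 0 180; 0 0 0 0 180; 0 0 0 0 180"

```text
time_s: 7.0
tool_pos: [0.5862, 0.0042, 0.2192]
tool_rot: [180.0, 0.3, 178.5]
force: [-0.5, -0.2, -0.7]
grip_width: 0.0256
grasp_force: 0.0
```

>>> arm_command:
  series: "25 0 0 0 90; 30 0 0 0 60; 30 0 0 0 50; 25 0 0 0 40; 0 0 0 0 40; 0 0 0 0 40; 0 0 0 0 40"

```text
time_s: 7.58
tool_pos: [0.4743, 0.0073, 0.2161]
tool_rot: [-180.0, -0.0, 178.5]
force: [1.0, -0.4, 0.1]
grip_width: 0.0647
grasp_force: 0.0
```

```bash
python3 look.py p2 .493 .004 .065
```

```text
[474.6   7.1 216.2] 7.6833
green ((188.59141540527344, -351.26690673828125), (48.90488052368164, 52.837188720703125), 62.83140182495117) plate ((575.9428100585938, -137.0841827392578), (131.4797821044922, 56.43466567993164), 3.362063407897949)
```

View pics/p2w.png

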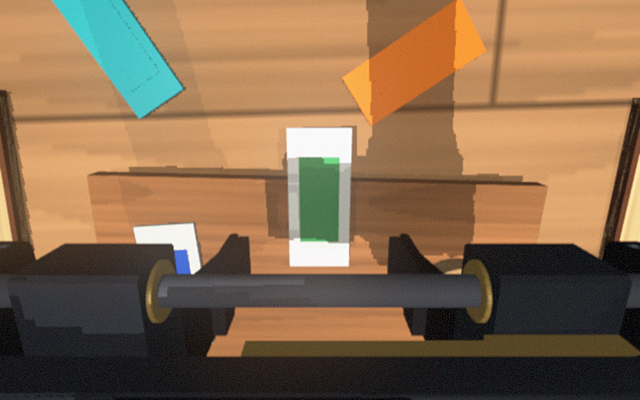

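The whole plate is visible: near end at row 127 (286..353), far end at row 266 (289..350), with the step edge crossing it near row 179.

Run:
```python
from h import *
np.set_printoptions(precision=1,suppress=True)
c=cam('wrist')
print(to3(c,[(286,127.5),(353,127.5),(289,266.5),(350,265.5)],.065)*1000)
im=cv2.imread('pics/p2w.png')
gy=cv2.Sobel(cv2.GaussianBlur(im,(3,3),0).astype(np.float32),cv2.CV_32F,0,1).sum(2)
for a,b in((200,270),(365,450)):
    r=[168+np.argmax(np.abs(gy[168:192,u])) for u in range(a,b,5)]; print(r)
print(to3(c,[(95,174.5),(284,178.5),(354,180.5),(540,185)],.06)*1000)
print(telemetry.get_obs()['tool_pos'])
```

```text
[[426.2 -20.9  65. ]
 [427.8  36.5  65. ]
 [557.1 -24.9  65. ]
 [557.7  33.4  65. ]]
[np.int64(177), np.int64(177), np.int64(178), np.int64(178), np.int64(178), np.int64(178), np.int64(178), np.int64(178), np.int64(168), np.int64(178), np.int64(178), np.int64(179), np.int64(179), np.int64(168)]
[np.int64(177), np.int64(178), np.int64(178), np.int64(178), np.int64(178), np.int64(178), np.int64(178), np.int64(178), np.int64(178), np.int64(179), np.int64(178), np.int64(179), np.int64(179), np.int64(179), np.int64(179), np.int64(179), np.int64(179)]
[[ 463.6 -196.    60. ]
 [ 472.   -25.6   60. ]
 [ 475.6   37.8   60. ]
 [ 484.5  207.1   60. ]]
[0.5 0.  0.2]
```

>>> arm_command:
  series: "11 0 0 0 20; 11.5 -0.5 0 0 20; 0 0 0 0 20; 0 0 20 0 20; 0 0 30 0 20; 0 0 30 0 20; 0 0 30 0 20; 0 0 20 0 20; 0 0 10 0 20; 0 0 0 0 20; 0 0 0 0 20"

```text
time_s: 8.6
tool_pos: [0.4521, 0.0071, 0.0768]
tool_rot: [-179.9, 0.0, 178.5]
force: [0.6, -0.6, -0.1]
grip_width: 0.0801
grasp_force: 0.0
```

>>> arm_command:
  series: "0 0 8 0 20; 0 0 6 0 20; 0 0 4 0 20; 0 0 1.2 0 20; 0 0 0 0 20; 0 0 0 0 60; 0 0 0 0 75; 0 0 0 0 80; 0 0 0 0 85"
  squeeze: 8

```text
time_s: 9.35
tool_pos: [0.4514, 0.0074, 0.0576]
tool_rot: [180.0, 0.0, 178.5]
force: [0.5, -0.5, -0.3]
grip_width: 0.0623
grasp_force: 0.0
```

>>> arm_command:
  series: "0 0 0 0 90; 0 0 0 0 95; 0 0 0 0 110; 0 0 0 0 130; 0 0 0 0 140"

```text
time_s: 9.77
tool_pos: [0.4513, 0.0074, 0.0574]
tool_rot: [180.0, 0.0, 178.5]
force: [-0.1, 0.8, 0.3]
grip_width: 0.0556
grasp_force: 8.0
```

>>> arm_command:
  series: "0 0 0 0 200; 0 0 0 0 255; 0 0 0 0 255; 0 0 0 0 255"
  squeeze: 35

```text
time_s: 10.1
tool_pos: [0.4513, 0.0074, 0.0574]
tool_rot: [180.0, 0.0, 178.5]
force: [-0.3, 0.8, 1.1]
grip_width: 0.0553
grasp_force: 35.0
```

>>> arm_command:
  series: "0 0 -1 0 255; 0 0 -2 0 255; 0 0 -4 0 255; 0 0 -6 0 255; 0 0 -8 0 255; 0 0 -10 0 255; 0 0 -10 0 255; 0 0 -10 0 255; 0 0 -8 0 255; 0 0 -4 0 255; 0 0 0 0 255; 0 0 0 0 255"

```text
time_s: 11.1
tool_pos: [0.4512, 0.0074, 0.1205]
tool_rot: [180.0, 0.0, 178.5]
force: [0.0, -0.8, 0.4]
grip_width: 0.0551
grasp_force: 35.0
```

Run:
```python
from h import *
cv2.imwrite('pics/l.png',np.hstack([cams.read_camera('wrist')[::1,100:540],cv2.resize(cams.read_camera('scene')[120:320,200:380],(360,400))]))
```

```text
(no output)
```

View pics/l.png

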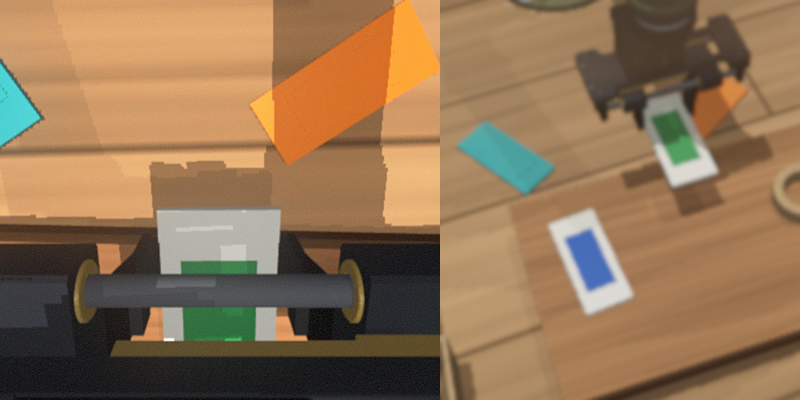

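The plate is held level and the blue plate hasn't moved. Next I'll carry it to above the tray.

>>> arm_command:
  series: "0 0 -10 0 255; 0 0 -20 0 255; 0 5 -10 0 255; 0 12 0 0 255; 0 18 0 0 255; -0.5 22 0 0 255; -0.5 22 0 0 255; -0.5 22 0 0 255; -0.5 22 0 0 255; -0.5 22 0 0 255; -0.5 22 0 0 255; -0.5 22 0 0 255; -0.5 22 0 0 255; -0.5 22 0 0 255; -0.5 22 0 0 255; -0.5 22 0 0 255; -0.5 22 0 0 255; -0.5 22 0 0 255; -0.5 22 0 0 255; -0.5 18 0 0 255"

```text
time_s: 12.87
tool_pos: [0.4667, 0.3712, 0.1592]
tool_rot: [180.0, -0.1, 178.6]
force: [-1.0, -0.5, -0.4]
grip_width: 0.055
grasp_force: 35.0
```

>>> arm_command:
  series: "-0.5 14 0 0 255; -0.5 10 0 0 255; 0 6 0 0 255; 0 0 0 0 255; 0 0 0 0 255; 0 0 0 0 255"

```text
time_s: 13.37
tool_pos: [0.4707, 0.3967, 0.1604]
tool_rot: [-180.0, 0.0, 178.4]
force: [0.4, 0.2, 0.5]
grip_width: 0.0552
grasp_force: 35.0
```

Run:
```python
from h import *
c=cam('wrist'); im=cams.read_camera('wrist'); np.savez('w3.npz',*c)
o=telemetry.get_obs(); print(o['tool_pos'],o['tool_rot'],o['grasp_force'],o['grip_width'])
# predicted overlay: tray rim outer (centre 510,398)
cv2.imwrite('pics/w3.png',im)
```

```text
[0.47069827 0.39665757 0.16049097] [-1.79977221e+02  1.03959118e-02  1.78362791e+02] 34.995092153549194 0.055254942662103616
```

View pics/w3.png

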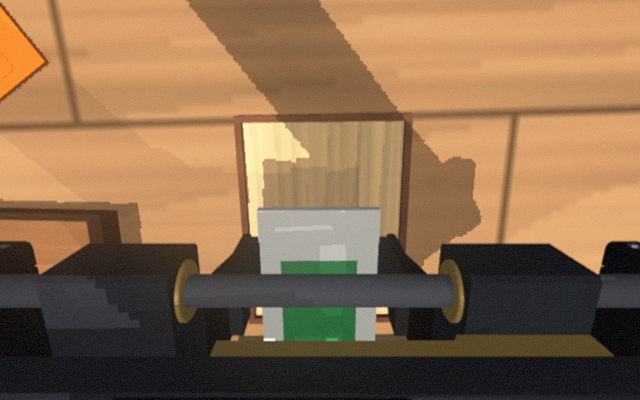

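The tray's near rim corners are at (235,115) and (411,114), and the held plate's near end is at (257..380,208), centred over it.

Run:
```python
from h import *
np.set_printoptions(precision=1,suppress=True)
d=np.load('w3.npz'); c=(d['arr_0'],d['arr_1'],d['arr_2'])
print('near rim outer',to3(c,[(235,115),(411,114)],.016)*1000,'right rim',to3(c,[(408.5,232),(410.5,130),(236.5,130),(245.5,232)],.016)*1000)
print('inner near floor',to3(c,[(243,122),(404,121)],.013)*1000,'inner far?',to3(c,[(258,316)],.012)*1000)
print('plate near',to3(c,[(257.5,208),(380.5,208)],.168)*1000)
```

```text
near rim outer [[410.3 327.5  16. ]
 [413.8 473.8  16. ]] right rim [[518.5 475.8  16. ]
 [426.9 473.9  16. ]
 [422.6 327.7  16. ]
 [514.2 327.5  16. ]]
inner near floor [[416.4 333.1  13. ]
 [419.5 468.9  13. ]] inner far? [[604.6 331.5  12. ]]
plate near [[445.  368.5 168. ]
 [446.6 423.8 168. ]]
```

>>> arm_command:
  series: "0 3 0 0 255; -0.5 2.5 0 0 255; 0 0 10 0 255; 0 0 18 0 255; 0 0 20 0 255; 0 0 20 0 255; 0 0 20 0 255; 0 0 18 0 255; 0 0 12 0 255; 0 0 8 0 255; 0 0 4 0 255; 0 0 0 0 255; 0 0 0 0 255"

```text
time_s: 14.5
tool_pos: [0.4714, 0.4039, 0.0311]
tool_rot: [180.0, 0.1, 178.5]
force: [0.6, -0.3, 0.7]
grip_width: 0.055
grasp_force: 35.0
```

>>> arm_command:
  series: "0 0 6 0 255; 0 0 5 0 255; 0 0 3 0 255; 0 0 2 0 255; 0 0 1 0 255; 0 0 0.5 0 255; 0 0 0 0 255; 0 0 0 0 255"

```text
time_s: 15.17
tool_pos: [0.471, 0.4035, 0.013]
tool_rot: [180.0, 0.0, 178.5]
force: [-0.6, -0.5, -0.3]
grip_width: 0.0552
grasp_force: 35.0
```

>>> arm_command:
  series: "0 -1.5 0 0 255; 0 0 0.5 0 255; 0 0 0.5 0 255; 0 0 0.5 0 255; 0 0 0.5 0 255; 0 0 0 0 255; 0 0 0 0 255"

```text
time_s: 15.75
tool_pos: [0.4708, 0.402, 0.0108]
tool_rot: [180.0, 0.0, 178.5]
force: [0.0, -0.3, 0.8]
grip_width: 0.0555
grasp_force: 35.0
```

>>> arm_command:
  series: "0 0 0.5 0 255; 0 0 0.4 0 255; 0 0 0 0 255; 0 0 0 0 255"

```text
time_s: 16.08
tool_pos: [0.4709, 0.4021, 0.0105]
tool_rot: [180.0, 0.0, 178.5]
force: [-1.8, -1.5, 4.0]
grip_width: 0.055
grasp_force: 37.6
```

>>> arm_command:
  series: "0 0 0 0 255; 0 0 0 0 255; 0 0 0 0 80; 0 0 0 0 70; 0 0 0 0 60; 0 0 0 0 50; 0 0 0 0 40; 0 0 0 0 40; 0 0 0 0 40"
  squeeze: 5

```text
time_s: 16.83
tool_pos: [0.4713, 0.4029, 0.0105]
tool_rot: [179.9, 0.1, 178.5]
force: [0.9, 3.6, 5.1]
grip_width: 0.0727
grasp_force: 2.6
```

>>> arm_command:
  series: "0 0 -2 0 40; 0 0 -4 0 40; 0 0 -10 0 40; 0 0 -20 0 40; 0 0 -30 0 40; 0 0 -35 0 40; 0 0 -35 0 40; 0 0 -30 0 40; 20 0 0 0 40; 30 0 0 0 40; 30 0 0 0 40; 30 0 0 0 40; 0 30 0 0 40; 0 30 0 0 40; 0 0 0 0 40; 0 0 0 0 40"

```text
time_s: 18.17
tool_pos: [0.3617, 0.4653, 0.1757]
tool_rot: [-179.9, -0.0, 178.6]
force: [1.0, -0.6, -1.0]
grip_width: 0.0732
grasp_force: 0.0
```

```bash
python3 look.py f .511 .400 .015
python3 - <<'E'
import cv2,numpy as np
a=cv2.imread('pics/f.png')[90:250,110:420]; s=cv2.imread('pics/fw.png')
cv2.imwrite('pics/fc.png',np.vstack([cv2.resize(a,(580,300)),cv2.resize(s,(580,300))]))
E
```

```text
[363.  463.5 175.8] 18.2667
green ((510.74749755859375, 401.21966552734375), (34.67900466918945, 73.89830017089844), 88.69853210449219) plate ((509.8717041015625, 400.8376159667969), (56.483219146728516, 129.1952362060547), 88.65054321289062)
```

View pics/fc.png

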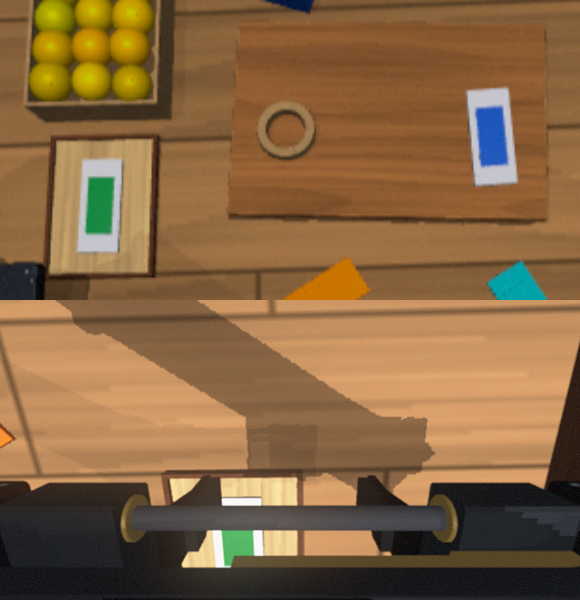

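The plate lies flat and lengthwise at the tray's centre: (510, 401) mm, against the same camera's tray centre of (511, 400). The blue plate and the tape haven't moved.

```bash
python3 -c "from cell import env; print(env.sign_off())"
```

```text
the job is handed in; nothing more can be done
None
```

The green plate lies flat and lengthwise in the lemon tray, within about 2 mm of its centre; the blue plate was left where it lay, and the job is handed in after about 18 s.

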